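Load the edge-sample rack and lock its keeper

ROBOT

A 6-joint arm with a two-finger parallel gripper is mounted at the origin on the work surface. World frame = base frame: x ahead of the robot, y to its left, z up, the work surface at z = 0. Lengths are in m, angles in rad, forces in N, time in s.
With the tool pointing down it reaches from about 0.375 to 0.9 m from the base axis. Payload 3.1 kg.
Tool frame: the origin (TCP) lies at the very end of the fingers, on their centre line; the grasp point (between the pads) lies 19 mm behind it; z points along the fingers, y is the line along which they close (so a half turn about z gives the same grasp; the last joint's range is limited). The gripper opens to 85 mm and grips with 20 to 120 N. Pads are 22 mm wide; open, the fingers measure 114 mm over their backs; the gripper's body (76 mm by 85 mm) begins 54 mm behind the grasp point. The pads swing forward as they close: fully open they stand 13 mm farther back than shut.
Start: joints at [-1.296, 0.527, 1.433, -0, 1.181, -0.178], TCP at [0.273, -0.562, 0.231] pointing down, gripper open.
Joint ranges: [-3.08, 3.08], [-0.75, 2.2], [0.22, 2.44], [-1.43, 4.57], [0, 2.65], [-2.85, 2.85]. Speed limits (rad/s): [2.79, 2.79, 3.14, 3.14, 3.14, 3.14].

INTERFACE

Orientations are given as a unit quaternion [x, y, z, w].
In Python, from station import telemetry, snapshot, ticket gives the robot as it stands.
- The arm moves only by the tool move_arm, never from a script. Its argument "commands" is text: rows parted by semicolons, each of 7 numbers parted by spaces: the shift along the tool's x, y, z in mm, then the turn, a rotation vector about the tool's x, y, z in degrees, then the opening, from -1 (shut) to 1 (fully open). A call has exactly 5 rows; each row is the pose to reach, as a shift and turn from the pose commanded when the call began, along the tool's axes at that moment; what a row does not reach only later rows make up. A row lasts 1/8 s, in which the tool goes at most 62.5 mm and 10.7 degrees, less where a joint would pass 70% of its speed; a pose out of reach is approached as far as the arm can. A call with a gripper value outside its range is refused whole. The fingers move at their own pace and stop on an object; "grip_force" is the grip in N (left out, the last holds). Time passes only in rows, so rows that repeat a pose let the fingers close, or fill a call up. It gives the time, the measured TCP pose, the force, the opening and the grip force at its end, in the units of the state.
- telemetry.sense(): the state, without advancing time (a new reading comes with each control period).
- snapshot(name): name is "side" or "top"; returns a dict with "image" (400x640x3 uint8, red, green, blue), "fx", "fy", "cx", "cy" (pixels), "pose" (4x4, takes a point from camera to world coordinates). Camera axes: x right, y down, z forward; pixel columns grow to the right and rows downward; lengths in m; the calibration is good to about 2 mm. A picture is of the moment at which its call begins. There is no depth.
- ticket.sign_off(): hands the job in; it is judged then, once.
The state is a dict: "t": time; "q": joint angles; "qd": joint speeds; "tau": joint torques, N m; "tcp_pos": TCP position; "tool_rot": TCP orientation; "force": force on the tool from outside, world axes, zero at the start; "ft_torque": the same for the moment, N m; "finger_gap": opening from 0.0 (shut) to 1.0 (fully open); "gripper_force": force on a finger pad.
Only numpy, scipy, OpenCV 4.12 (cv2) and the standard library are available. Lean on these libraries where they do the work, as an engineer would, in place of code of your own. Each camera call takes 0.05 s, during which the arm holds its last target. There are 200 camera calls.

TASK

Get the stone edge-sample rack ready to travel: swing its keeper bar wide open, take the broken stub out and lay it in the steel scrap tray, and load every full-length sample lying on the bench into a slot of its own, sliding each in under the hood until you feel it butt against the stop. Only when all of them are fully home, swing the keeper shut until it clicks into its detent. Leave the bottle, the backing pad and the stone block alone.

Things in the scene. Friction and masses are not known exactly. Their poses are not given: they have to be found in the camera images.
- sampleA: 100-mm edge sample of polished, laminated stone: a plain bar 100 long (its x), 34 by 34 in section, about 0.3 kg. Origin at its centre; any of its long sides may be down and either end may go first. May be absent (None).
- sampleB: 100-mm edge sample of polished, laminated stone: a plain bar 100 long (its x), 34 by 34 in section, about 0.3 kg. Origin at its centre; any of its long sides may be down and either end may go first. May be absent (None).
- sampleC: 100-mm edge sample of polished, laminated stone: a plain bar 100 long (its x), 34 by 34 in section, about 0.3 kg. Origin at its centre; any of its long sides may be down and either end may go first. May be absent (None).
- sampleD: 100-mm edge sample of polished, laminated stone: a plain bar 100 long (its x), 34 by 34 in section, about 0.3 kg. Origin at its centre; any of its long sides may be down and either end may go first. May be absent (None).
- stub: the broken stub of an edge sample, left in one of the rack's slots: same 34 by 34 section but only 60 long (its x), one ragged end. Origin at its centre.
- scrap_tray: shallow open steel tray on the bench, 120 (x) by 160 (y) outside, walls 4 thick, 20 high, floor 4. Origin at the centre of its underside.
- rack: low plywood carrying rack fixed to the bench, 270 (x) by 130 (y), floor 8 thick; origin at the centre of its underside. Four slots run along its y, centred at x = -90, -30, 30, 90, each 40 wide between wooden runners whose tops are 20 above the bench. The slots are open at the -y end (floor ends at y = -65); a hood covers the +y end. Dust marks in slots mean nothing.
- hood_edge (a point): middle of the front edge of the rack's grey hood, on its top face (rack x 0, y 20, 53 above the bench). The hood runs from here back to rack y = 65; its underside is 48 above the bench. Samples cannot be lowered there: set them down in the open part in front and slide them in under it.
- stop: black rubber stop strip under the hood, right across the rack, 24 high, against which the samples' ends butt. Adjustable along the rack's y, so its place differs (front face about y = 39 to 51 on the rack). Origin at the middle of the lower edge of its front face, axes like the rack's.
- keeper (a joint): keeper bar angle: 0 = shut, lying along the rack's x across the slots' open ends at rack y = -73; grows to 1.5 rad = open, pointing to rack -y. Stays where it is left. Steel, 12 thick, 16 high (28 to 44 above the bench), 273 long from the pin. The detent's spring plunger resists from about 0.075 to 0.035 rad (some 10 N at the knob), then holds it shut.
- keeper_hinge (a point): the keeper's hinge pin, fixed to the rack at x = 135, y = -73, at the bar's mid height, 36 above the bench.
- keeper_knob (a point): top of the keeper's upright round black knob, 18 in diameter, 46 tall above the bar (top 90 above the bench), 170 from the hinge pin. Grip or push it.
- water_bottle: bystander: clear water bottle, 64 in diameter, 190 high. Origin at the centre of its underside.
- backing_pad: bystander: round polishing-pad backing disc, 116 in diameter, 36 high. Origin at the centre of its underside.
- stone_block: bystander: rough stone block 70 by 130 by 50 high. Origin at the centre of its underside.

How it is judged:
By the outcome, as a careful person would: the job done as asked, in the order asked, and still so for the second after the job is handed in, with the robot touching nothing.
Of sampleA, sampleB, sampleC, sampleD only 2 to 4 are there at a start; the rules pass over those that are not, and their reading is None.
At some moment in a run one of sampleA, sampleB, sampleC, sampleD, stub may be knocked a few centimetres aside while the robot is not near it.
It also fails if it takes over 210 s, if anything falls off the work surface, if the arm or the gripper's body presses on something with over 40 N, if the wrist force passes 120 N, or if a joint passes its speed limit or range.

## Working session

There is one attempt and no reset: what is moved stays moved. The work goes in short steps, Python scripts to look and compute and a tool call to move; the robot and the scene stay as the last step left them, time stands still between calls to the robot, and variables do not carry over. Pictures are saved under pics/ and viewed, at most 14 in all, crops included, and the job is handed in when it is done.

Besides the shell and the picture viewer there is one more tool, called after "Emit:" as a command line: name --argument value ..., lists and objects as JSON in quotes. move_arm: Moves the arm, as the interface text tells. Its arguments: {"type":"object","properties":{"commands":{"type":"string"},"grip_force":{"type":"number"}},"required":["commands"]}

```bash
mkdir -p pics; ls
python3 - <<'E'
from station import telemetry, snapshot
import cv2, numpy as np
np.set_printoptions(precision=4,suppress=True)
for n in("top","side"):
    s=snapshot(n); cv2.imwrite(f"pics/{n}0.png",s["image"][:,:,::-1]); print(n,s["fx"],s["fy"],s["cx"],s["cy"]);print(s["pose"])
print(telemetry.sense())
E
```

```text
pics
top 448.4723763610141 448.4723763610141 321.81620965791456 197.73965796313286
[[ 0.0149 -0.9791  0.2028  0.3025]
 [-0.9999 -0.0134  0.0084 -0.0918]
 [-0.0055 -0.2029 -0.9792  1.4634]
 [ 0.      0.      0.      1.    ]]
side 392.21618214705245 392.21618214705245 316.4426254936937 199.5757129738527
[[ 0.9671 -0.1653  0.1934  0.3644]
 [-0.2534 -0.5583  0.79   -0.9621]
 [-0.0226 -0.813  -0.5818  0.7369]
 [ 0.      0.      0.      1.    ]]
{'t': 0.1, 'q': array([-1.2965,  0.5284,  1.4338, -0.    ,  1.1814, -0.1785]), 'qd': array([ 0.    , -0.0025, -0.003 , -0.0007,  0.0001, -0.0016]), 'tau': array([ -0.    , -44.3305, -17.8586,  -0.0002,   0.0039,  -0.    ]), 'tcp_pos': array([ 0.2733, -0.5614,  0.2304]), 'tool_rot': array([ 0.9745,  0.2245, -0.0001, -0.001 ]), 'force': array([ 0.2127, -0.2274,  0.6004]), 'ft_torque': array([-0.015 , -0.02  , -0.0081]), 'gripper_force': 0.0, 'finger_gap': 1.0009793589355123}
```

View pics/top0.png

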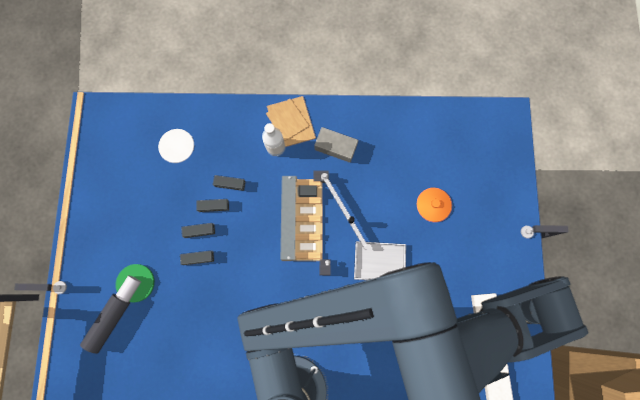

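View pics/side0.png

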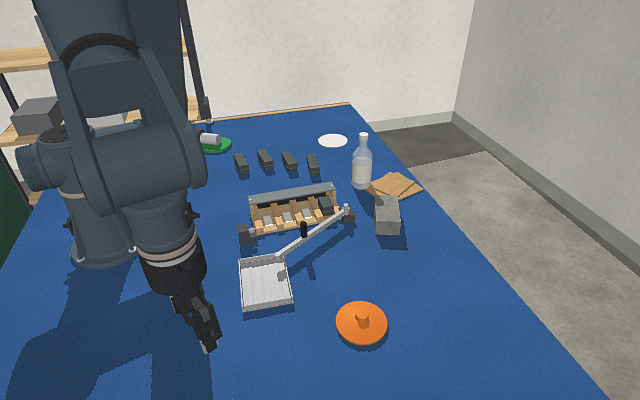

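Top: four dark samples at about (229,183), (212,205), (198,230) and (197,257). The rack is around (302,218), with the stub in its uppermost slot (308,190). The keeper is part open from (323,177) to (365,248), its black knob near (350,219), and the tray is at (380,261). Side view agrees.

```bash
cat > h.py <<'E'
import numpy as np, cv2
from station import telemetry, snapshot
from scipy.spatial.transform import Rotation as R
np.set_printoptions(precision=4,suppress=True)
def ray(s,u,v):
    d=s["pose"][:3,:3]@np.array([(u-s["cx"])/s["fx"],(v-s["cy"])/s["fy"],1]); return s["pose"][:3,3],d
def onz(s,u,v,z):
    o,d=ray(s,u,v); return o+d*(z-o[2])/d[2]
def proj(s,p):
    c=s["pose"][:3,:3].T@(np.asarray(p)-s["pose"][:3,3]); return np.array([s["fx"]*c[0]/c[2]+s["cx"],s["fy"]*c[1]/c[2]+s["cy"]])
def shot(n,f,box=None,k=3):
    s=snapshot(n); i=s["image"][:,:,::-1]
    if box: x0,y0,x1,y1=box; i=cv2.resize(i[y0:y1,x0:x1],None,fx=k,fy=k,interpolation=cv2.INTER_CUBIC)
    cv2.imwrite("pics/"+f,i); return s
E
python3 - <<'E'
from h import *
s=shot("top","top1.png",(165,160,415,290),3)
shot("side","side1.png",(220,140,380,320),3)
g=s["image"].astype(int)
# dark samples region
m=((g.max(2)<95)&(g[...,2]-g[...,0]<25)).astype(np.uint8)
m[:, :165]=0;m[:,262:]=0;m[:165]=0;m[280:]=0
for c in cv2.findContours(m,0,2)[0]:
    if cv2.contourArea(c)>60: print(cv2.minAreaRect(c),cv2.contourArea(c))
E
```

```text
(no output)
```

View pics/top1.png

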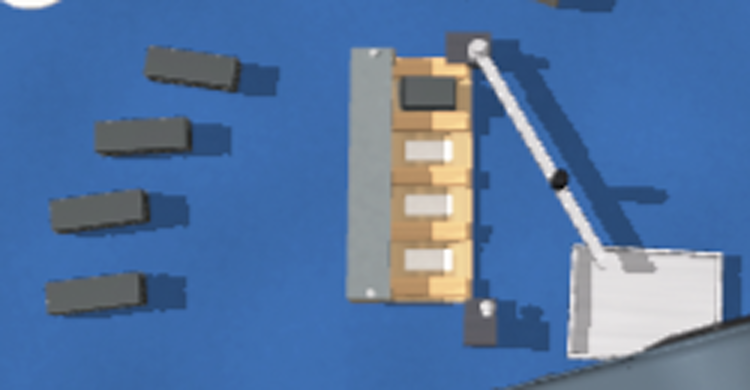

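View pics/side1.png

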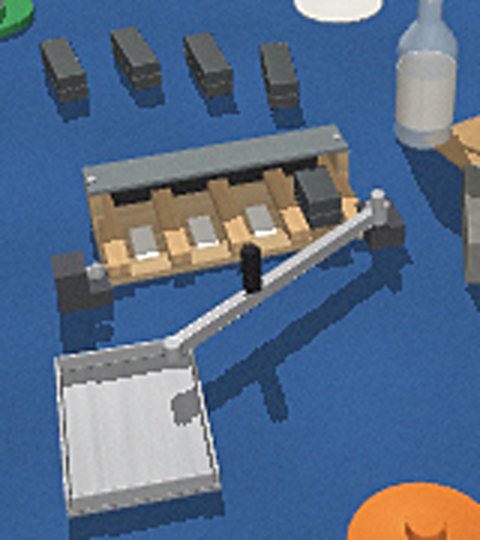

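Run:
```python
from h import *
s=snapshot("top"); g=s["image"].astype(int)
for u,v in [(229,182),(211,205),(308,191),(288,220),(250,250),(351,219),(337,197)]: print((u,v),g[v,u])
```

```text
(229, 182) [93 97 97]
(211, 205) [93 97 98]
(308, 191) [92 98 97]
(288, 220) [148 156 157]
(250, 250) [ 60 106 171]
(351, 219) [43 43 45]
(337, 197) [220 217 219]
```

```bash
cat >> h.py <<'E'
def blobs(s,lo,hi,z,box,amin=60,k=6):
    """grey blobs of brightness lo..hi -> (pixel, world xy, long-axis angle deg from world x, sizes)"""
    x0,y0,x1,y1=box
    i=cv2.resize(s["image"][y0:y1,x0:x1],None,fx=k,fy=k,interpolation=cv2.INTER_LINEAR).astype(int)
    m=((i.max(2)<hi)&(i.min(2)>lo)&(abs(i[...,2]-i[...,0])<22)).astype(np.uint8)
    m=cv2.morphologyEx(m,cv2.MORPH_OPEN,np.ones((k,k)))
    out=[]
    for c in cv2.findContours(m,0,cv2.CHAIN_APPROX_NONE)[0]:
        if cv2.contourArea(c)<amin*k*k: continue
        p=c[:,0].astype(float)/k+[x0,y0]+.5/k-.5
        w=np.array([onz(s,*q,z)[:2] for q in p])
        w32=((w)*1000).astype(np.float32)
        (cx,cy),(a,b),ang=cv2.minAreaRect(w32)
        if a<b: a,b,ang=b,a,ang+90
        M=cv2.moments(w32); out.append((p.mean(0),(M["m10"]/M["m00"],M["m01"]/M["m00"]),(cx,cy),(ang+90)%180-90,(a,b)))
    return out
E
python3 - <<'E'
from h import *
s=snapshot("top")
print("samples");
for b in blobs(s,80,112,.034,(170,165,262,280)): print(*[np.round(x,1) for x in b])
print("stub")
for b in blobs(s,80,112,.042,(290,178,325,205),30): print(*[np.round(x,1) for x in b])
print("hood")
for b in blobs(s,125,185,.053,(270,165,300,270),100): print(*[np.round(x,1) for x in b])
# keeper & tray points by eye (crop px/3+offset)
for n,(u,v),z in [("hinge",(478,48),.05),("knob",(559,178),.09),("tip",(603,263),.044),("trayTL",(573,245),.02),("trayTR",(722,254),.02),("trayBL",(568,357),.02),("stubTL",(401,76),.042),("stubBR",(455,109),.042)]:
    print(n,onz(s,165+u/3,160+v/3,z)[:2]*1000)
E
```

```text
samples
[195.8 257.5] [399.6 317.4] [399.4 317.2] -82.0 [95.2 31.3]
[197.  229.7] [488.1 319.8] [487.8 319.6] -81.5 [95.  31.3]
[211.7 204.6] [570.8 278. ] [570.5 277.9] -86.0 [94.7 30.8]
[228.1 181.9] [647.5 228.8] [647.3 228.6] 82.9 [95.3 31.2]
stub
[307.8 190. ] [621.8 -33.8] [622.3 -34.3] -89.2 [53.8 30. ]
hood
[288.4 217.3] [530.1  25.9] [530.4  25.9] 0.9 [268.   42.7]
hinge [667.5417 -86.8767]
knob [ 519.9652 -172.489 ]
tip [ 437.4223 -221.6204]
trayTL [ 458.5327 -191.7306]
trayTR [ 451.1594 -351.2717]
trayBL [ 340.1062 -186.3849]
stubTL [637.1313  -3.7036]
stubBR [601.3337 -62.9498]
```

The rack is at about (531,-16.6) mm, yaw 0.9°. The hinge comes out at (667.5,-87), as the geometry says it should. The knob sits 170 mm from it, with the keeper 30° open. Samples run roughly along world y. First I'll grip the knob.

```bash
cat >> h.py <<'E'
def go(*ts):
    """ts: (x,y,z mm, phi deg[, dphi limit]); prints tool-frame shift from current pose for a down-pointing tool, chained"""
    t=telemetry.sense(); p=t["tcp_pos"]*1000; r=R.from_quat(t["tool_rot"])
    print("t",round(t["t"],2),"tcp",p.round(1),"F",t["force"].round(1))
    for x,y,z,phi in ts:
        q=R.from_euler("z",phi,degrees=True)*R.from_quat([1,0,0,0])
        d=r.inv().apply(np.array([x,y,z])-p); w=np.degrees((r.inv()*q).as_rotvec())
        print(d.round(1),w.round(1),"rows",max(np.linalg.norm(d)/62.5,np.linalg.norm(w)/10.7).round(1)); p=np.array([x,y,z],float); r=q
def rk(x,y):
    c,s=np.cos(np.radians(.9)),np.sin(np.radians(.9)); return np.array([531+c*x-s*y,-16.6+s*x+c*y])
E
python3 -c "
from h import *
go((520,-172,150,75),(520,-172,58,90.9))"
```

```text
t 0.3 tcp [ 273.4 -561.8  231. ] F [-0.3 -0.7 -0.2]
[ 392.3 -242.5   81.2] [ -0.   -0.  -49.1] rows 7.5
[ 0.  0. 92.] [  0.    0.  -15.9] rows 1.5
```

Emit:
move_arm --commands "392 -242 81 0 0 -49 1;392 -242 81 0 0 -49 1;392 -242 81 0 0 -49 1;392 -242 81 0 0 -49 1;392 -242 81 0 0 -49 1" --grip_force 40

```text
t: 0.92
tcp_pos: [0.4392, -0.3006, 0.1771]
tool_rot: [0.793, 0.61, 0.0, 0.0]
force: [0.3, -0.4, 0.2]
finger_gap: 1.003
gripper_force: 0.0
```

```bash
python3 -c "
from h import *
go((520,-172,150,90.9),(520,-172,58,90.9))"
```

```text
t 0.93 tcp [ 439.2 -300.6  177.1] F [ 0.3 -0.4  0.2]
[145.   45.1  27.1] [  0.    0.  -15.8] rows 2.5
[ 0.  0. 92.] [0. 0. 0.] rows 1.5
```

Emit:
move_arm --commands "145 45 27 0 0 -16 1;145 45 27 0 0 -16 1;145 45 27 0 0 -16 1;145 45 80 0 0 -16 1;145 45 119 0 0 -16 1"

```text
t: 1.55
tcp_pos: [0.5198, -0.1729, 0.0571]
tool_rot: [0.701, 0.714, 0.0, 0.0]
force: [-0.1, -0.3, -0.8]
finger_gap: 0.998
gripper_force: 0.0
```

Emit:
move_arm --commands "0 0 0 0 0 0 -1;0 0 0 0 0 0 -1;0 0 0 0 0 0 -1;0 0 0 0 0 0 -1;0 0 0 0 0 0 -1"

```text
t: 2.17
tcp_pos: [0.5217, -0.1744, 0.0601]
tool_rot: [0.701, 0.713, 0.001, 0.003]
force: [3.9, 3.0, 7.5]
finger_gap: 0.197
gripper_force: 39.3
```

```bash
python3 -c "
from h import *
t=telemetry.sense(); print(t['tcp_pos'],t['force'],t['finger_gap']*85,t['gripper_force'])
h=rk(135,-73); x,y=t['tcp_pos'][:2]*1000; a=np.arctan2(-(y-h[1]),-(x-h[0])); print(h,np.degrees(a),np.hypot(x-h[0],y-h[1]))
r=np.hypot(x-h[0],y-h[1]); ps=[]
for d in (44,56,68,80,88): aa=np.radians(d); ps.append((h[0]-r*np.cos(aa),h[1]-r*np.sin(aa)))
for p in ps: print(np.round(p,1), np.round([p[1]-y,p[0]-x],1))
shot('top','k1.png',(265,150,445,280),4)
"
```

```text
[ 0.5217 -0.1744  0.0601] [3.8873 2.9534 7.5417] 16.732129339157897 39.32722449302673
[667.13   -87.4705] 30.854961670847274 169.43912002950393
[ 545.2 -205.2] [-30.8  23.6]
[ 572.4 -227.9] [-53.6  50.7]
[ 603.7 -244.6] [-70.2  82. ]
[ 637.7 -254.3] [-80. 116.]
[ 661.2 -256.8] [-82.4 139.5]
```

View pics/k1.png

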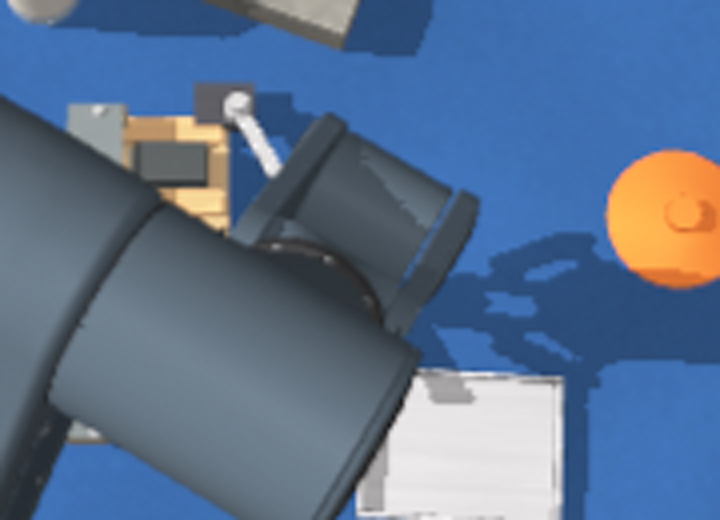

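The knob is gripped (17 mm gap), with the arm hiding it from above. Next I'll swing it along the arc.

Emit:
move_arm --commands "-14 10 -3 0 0 0 -1;-31 24 -3 0 0 0 -1;-43 37 -3 0 0 0 -1;-54 51 -3 0 0 0 -1;-62 66 -3 0 0 0 -1"

```text
t: 2.85
tcp_pos: [0.5818, -0.2378, 0.0603]
tool_rot: [0.699, 0.715, -0.005, -0.002]
force: [-11.5, -12.1, -3.0]
finger_gap: 0.19
gripper_force: 41.6
```

Emit:
move_arm --commands "-8 16 0 0 0 0 -1;-14 33 0 0 0 0 -1;-18 50 0 0 0 0 -1;-19 65 0 0 0 0 -1;-19 65 0 0 0 0 -1"

```text
t: 3.48
tcp_pos: [0.6511, -0.2586, 0.0604]
tool_rot: [0.701, 0.714, -0.004, 0.003]
force: [-1.2, -14.0, -6.4]
finger_gap: 0.196
gripper_force: 40.9
```

```bash
python3 -c "
from h import *
t=telemetry.sense(); print(t['tcp_pos'],t['force'],t['finger_gap']*85,t['gripper_force'])
h=rk(135,-73); x,y=t['tcp_pos'][:2]*1000; print(np.degrees(np.arctan2(-(y-h[1]),-(x-h[0]))),np.hypot(x-h[0],y-h[1]))
"
```

```text
[ 0.6511 -0.2586  0.0604] [ -1.1911 -13.9602  -6.3958] 16.636650586283267 40.85848689079285
84.64278739512143 171.90165873056083
```

Emit:
move_arm --commands "0 0 0 0 0 0 0.5;0 0 0 0 0 0 0.5;0 0 0 0 0 0 0.5;0 0 -50 0 0 0 0.5;0 0 -100 0 0 0 0.5"

```text
t: 4.1
tcp_pos: [0.6511, -0.2517, 0.1616]
tool_rot: [0.701, 0.713, -0.0, -0.001]
force: [0.2, -1.1, 0.1]
finger_gap: 0.751
gripper_force: 0.0
```

```bash
python3 -c "
from h import *
s=shot('top','k2.png',(165,150,425,280),3)
for b in blobs(s,80,112,.042,(300,178,325,205),30): print(*[np.round(x,1) for x in b])
for b in blobs(s,80,112,.034,(170,165,262,280)): print(*[np.round(x,1) for x in b])
go((622,-36,160,90.9),(622,-36,26,90.9))"
```

```text
[309.  189.2] [623.4 -38.8] [621.5 -34.3] 89.5 [55.5 29.3]
[195.9 257.6] [399.3 316.8] [399.2 316.8] -82.2 [95.2 31.2]
[197.1 229.8] [487.8 319.3] [487.8 319.2] -82.1 [94.8 31.6]
[211.8 204.7] [570.5 277.5] [570.3 277.9] -86.6 [94.9 30.9]
[228.2 182. ] [647.1 228.3] [646.8 228.2] 82.8 [95.3 31.4]
t 4.15 tcp [ 655.4 -253.9  170.6] F [ 1.3 -0.4  4.3]
[218.5 -29.7   8.9] [0.6 0.4 0.1] rows 3.5
[  0.   0. 134.] [0. 0. 0.] rows 2.1
```

View pics/k2.png

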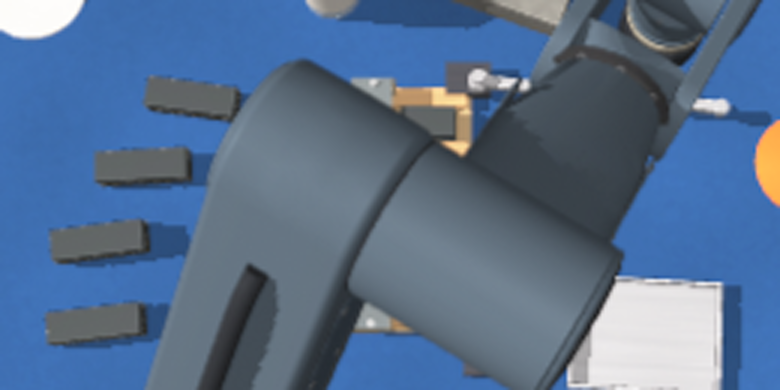

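Keeper is wide open, pointing right at about (480–720, 80–105). The stub (430,122) and the samples haven't moved. Next, the stub.

Emit:
move_arm --commands "218 -30 9 0 0 0 0.4;218 -30 9 0 0 0 0.4;218 -30 9 0 0 0 0.4;218 -30 9 0 0 0 0.4;218 -30 49 0 0 0 0.4"

```text
t: 4.78
tcp_pos: [0.62, -0.0318, 0.1151]
tool_rot: [0.7, 0.715, 0.002, 0.003]
force: [0.6, -1.8, -0.9]
finger_gap: 0.699
gripper_force: 0.0
```

Emit:
move_arm --commands "0 0 45 0 0 0 0.4;0 0 80 0 0 0 0.4;0 0 94 0 0 0 0.4;0 0 94 0 0 0 0.4;0 0 94 0 0 0 0.4"

```text
t: 5.4
tcp_pos: [0.6192, -0.0353, 0.0197]
tool_rot: [0.701, 0.713, 0.001, 0.001]
force: [1.1, 0.5, -0.0]
finger_gap: 0.7
gripper_force: 0.0
```

Emit:
move_arm --commands "0 0 0 0 0 0 -1;0 0 0 0 0 0 -1;0 0 0 0 0 0 -1;0 0 0 0 0 0 -1;0 0 0 0 0 0 -1" --grip_force 50

```text
t: 6.02
tcp_pos: [0.6194, -0.0354, 0.0199]
tool_rot: [0.701, 0.713, 0.001, 0.001]
force: [-0.6, 0.4, 6.7]
finger_gap: 0.388
gripper_force: 51.8
```

Emit:
move_arm --commands "0 0 -60 0 0 0 -1;0 0 -110 0 0 0 -1;-40 -40 -110 0 0 0 -1;-80 -79 -110 0 0 0 -1;-120 -119 -110 0 0 0 -1"

```text
t: 6.65
tcp_pos: [0.4997, -0.1578, 0.1284]
tool_rot: [0.701, 0.713, -0.0, 0.0]
force: [0.5, -0.1, -2.2]
finger_gap: 0.385
gripper_force: 56.0
```

Emit:
move_arm --commands "-44 -43 0 0 0 0 -1;-85 -85 0 0 0 0 -1;-110 -109 0 0 0 0 -1;-110 -109 0 0 0 0 -1;-110 -109 50 0 0 0 -1"

```text
t: 7.28
tcp_pos: [0.3965, -0.2715, 0.0804]
tool_rot: [0.702, 0.713, -0.0, 0.005]
force: [0.6, 0.7, -2.0]
finger_gap: 0.385
gripper_force: 56.1
```

```bash
python3 -c "
from h import *
t=telemetry.sense();print(t['finger_gap'],t['gripper_force'])
go((396,-269,18,90.9))"
```

```text
0.3850021107302279 56.13006055355072
t 7.28 tcp [ 396.5 -271.5   80.4] F [ 0.6  0.7 -2. ]
[ 3.  -0.9 62.4] [ 0.4  0.4 -0. ] rows 1.0
```

Emit:
move_arm --commands "3 -1 30 0 0 0 -1;3 -1 50 0 0 0 -1;3 -1 60 0 0 0 -1;3 -1 63 0 0 0 -1;3 -1 63 0 0 0 -1"

```text
t: 7.9
tcp_pos: [0.3931, -0.2648, 0.0165]
tool_rot: [0.701, 0.713, 0.0, -0.0]
force: [-0.2, 2.5, 6.4]
finger_gap: 0.386
gripper_force: 56.8
```

Emit:
move_arm --commands "0 0 0 0 0 0 0.3;0 0 0 0 0 0 0.3;0 0 -20 0 0 0 0.3;0 0 -80 0 0 0 0.3;0 0 -130 0 0 0 0.3"

```text
t: 8.52
tcp_pos: [0.393, -0.2659, 0.1467]
tool_rot: [0.701, 0.713, 0.0, 0.0]
force: [-0.1, -0.4, 0.4]
finger_gap: 0.65
gripper_force: 0.0
```

```bash
python3 -c "
from h import *
s=shot('side','t1.png',(220,130,380,320),3)
go((400,-60,150,90.9))"
```

```text
t 8.57 tcp [ 395.5 -268.3  152.2] F [ 1.2 -0.   3. ]
[208.2   8.    0.4] [0.4 0.5 0.1] rows 3.3
```

View pics/t1.png

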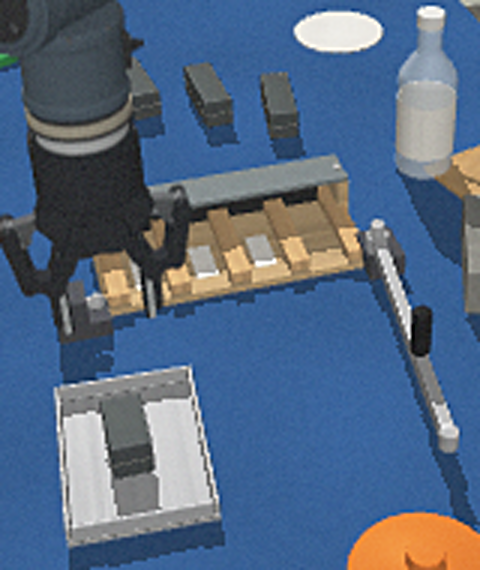

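Stub lies in the tray and the keeper is open. The samples are where they were. Next, the far sample at (647,228), gripped 12 mm tailward of its centre, into slot +90.

Emit:
move_arm --commands "480 258 0 0 0 8 0.3;480 258 0 0 0 8 0.3;480 258 0 0 0 8 0.3;480 258 0 0 0 8 0.3;480 258 0 0 0 8 0.3"

```text
t: 9.2
tcp_pos: [0.5372, 0.0138, 0.1451]
tool_rot: [0.749, 0.662, 0.0, 0.0]
force: [-0.2, -0.2, -0.4]
finger_gap: 0.647
gripper_force: 0.0
```

```bash
python3 -c "
from h import *
go((645.5,216.4,150,82.8))"
```

```text
t 9.2 tcp [537.2  13.8 145.1] F [-0.2 -0.2 -0.4]
[214.4  82.7  -4.9] [0.  0.  0.1] rows 3.7
```

Emit:
move_arm --commands "214 83 -5 0 0 0 0.3;214 83 -5 0 0 0 0.3;214 83 -5 0 0 0 0.3;214 83 -5 0 0 0 0.3;214 83 50 0 0 0 0.3"

```text
t: 9.82
tcp_pos: [0.6511, 0.2186, 0.0993]
tool_rot: [0.748, 0.664, 0.007, 0.004]
force: [-0.1, -0.2, -1.1]
finger_gap: 0.653
gripper_force: 0.0
```

Emit:
move_arm --commands "0 0 30 0 0 0 0.3;0 0 30 0 0 0 0.3;0 0 30 0 0 0 0.3;0 0 30 0 0 0 0.3;0 0 30 0 0 0 0.3"

```text
t: 10.45
tcp_pos: [0.6459, 0.214, 0.0669]
tool_rot: [0.749, 0.662, 0.001, 0.001]
force: [-0.5, -0.2, -0.3]
finger_gap: 0.649
gripper_force: 0.0
```

```bash
python3 -c "
from h import *
go((645.5,216.4,17,82.8))
s=snapshot('side')
import cv2
"
```

```text
t 10.45 tcp [645.9 214.   66.9] F [-0.5 -0.2 -0.3]
[ 2.2 -0.8 49.9] [ 0.2 -0.   0.1] rows 0.8
```

Emit:
move_arm --commands "9 -1 15 0 0 0 0.3;9 -1 35 0 0 0 0.3;9 -1 50 0 0 0 0.3;9 -1 50 0 0 0 0.3;9 -1 50 0 0 0 0.3"

```text
t: 11.12
tcp_pos: [0.6452, 0.223, 0.0149]
tool_rot: [0.749, 0.662, -0.0, 0.0]
force: [-0.5, -0.5, -0.1]
finger_gap: 0.649
gripper_force: 0.0
```

Emit:
move_arm --commands "0 0 0 0 0 0 -1;0 0 0 0 0 0 -1;0 0 0 0 0 0 -1;0 0 0 0 0 0 -1;0 0 0 0 0 0 -1" --grip_force 60

```text
t: 11.75
tcp_pos: [0.6461, 0.2232, 0.0164]
tool_rot: [0.749, 0.662, 0.001, 0.001]
force: [0.5, -0.9, 4.7]
finger_gap: 0.382
gripper_force: 63.5
```

```bash
python3 -c "
from h import *
p=rk(90,-38);print(p)
go((645.5,216.4,110,82.8),(*p,110,90.9),(*p,26,90.9))
"
```

```text
[621.5858 -53.1817]
t 11.75 tcp [646.1 223.2  16.4] F [ 0.5 -0.9  4.7]
[ -6.8   0.5 -93.6] [ 0.1 -0.   0.1] rows 1.5
[-270.5   10.1    0. ] [ 0.   0.  -8.1] rows 4.3
[ 0.  0. 84.] [0. 0. 0.] rows 1.3
```

Emit:
move_arm --commands "0 0 -50 0 0 0 -1;-30 2 -95 0 0 -2 -1;-85 4 -95 0 0 -8 -1;-142 7 -95 0 0 -8 -1;-200 9 -95 0 0 -8 -1"

```text
t: 12.38
tcp_pos: [0.6275, 0.0224, 0.1089]
tool_rot: [0.701, 0.713, -0.001, -0.001]
force: [0.9, -0.2, -4.6]
finger_gap: 0.386
gripper_force: 62.5
```

Emit:
move_arm --commands "-50 -8 0 0 0 0 -1;-78 -10 0 0 0 0 -1;-78 -10 0 0 0 0 -1;-78 -10 0 0 0 0 -1;-78 -10 0 0 0 0 -1"

```text
t: 13.0
tcp_pos: [0.6201, -0.0532, 0.1097]
tool_rot: [0.701, 0.713, -0.0, -0.001]
force: [0.6, 0.2, -3.6]
finger_gap: 0.379
gripper_force: 62.5
```

```bash
python3 -c "
from h import *
p=rk(90,-38)
go((*p,28,90.9))
t=telemetry.sense(); print(t['finger_gap'],t['gripper_force'])
"
```

```text
t 13.0 tcp [620.1 -53.2 109.7] F [ 0.6  0.2 -3.6]
[-0.1  1.6 81.7] [-0.1 -0.   0.1] rows 1.3
0.3788800311362224 62.49356746673584
```

Emit:
move_arm --commands "0 1 30 0 0 0 -1;0 1 58 0 0 0 -1;0 1 70 0 0 0 -1;0 1 80 0 0 0 -1;0 1 80 0 0 0 -1"

```text
t: 13.62
tcp_pos: [0.6217, -0.0543, 0.03]
tool_rot: [0.701, 0.713, -0.0, -0.0]
force: [-0.1, -0.2, -3.7]
finger_gap: 0.383
gripper_force: 62.3
```

Emit:
move_arm --commands "0 0 2 0 0 0 -1;0 0 4 0 0 0 -1;0 0 4 0 0 0 -1;0 0 4 0 0 0 -1;0 0 4 0 0 0 -1"

```text
t: 14.25
tcp_pos: [0.6218, -0.0547, 0.0263]
tool_rot: [0.701, 0.713, 0.0, 0.0]
force: [-0.1, -0.1, -4.2]
finger_gap: 0.381
gripper_force: 62.3
```

Emit:
move_arm --commands "0 0 2 0 0 0 -1;5 0 2 0 0 0 -1;10 0 2 0 0 0 -1;15 0 2 0 0 0 -1;20 0 2 0 0 0 -1"

```text
t: 14.88
tcp_pos: [0.6216, -0.0343, 0.0244]
tool_rot: [0.701, 0.713, 0.0, 0.0]
force: [0.2, -1.7, -1.9]
finger_gap: 0.382
gripper_force: 62.6
```

Emit:
move_arm --commands "1 0 0 0 0 0 -1;2 0 0 0 0 0 -1;3 0 0 0 0 0 -1;4 0 0 0 0 0 -1;5 0 0 0 0 0 -1"

```text
t: 15.5
tcp_pos: [0.6215, -0.0298, 0.0244]
tool_rot: [0.701, 0.713, 0.0, 0.0]
force: [-0.7, -1.9, 0.3]
finger_gap: 0.38
gripper_force: 62.9
```

Emit:
move_arm --commands "1 0 0 0 0 0 -1;2 0 0 0 0 0 -1;3 0 0 0 0 0 -1;4 0 0 0 0 0 -1;4 0 0 0 0 0 -1"

```text
t: 16.12
tcp_pos: [0.6214, -0.0256, 0.0244]
tool_rot: [0.701, 0.713, 0.0, 0.0]
force: [1.2, -2.5, 2.8]
finger_gap: 0.385
gripper_force: 63.2
```

Emit:
move_arm --commands "1 0 0 0 0 0 -1;2 0 0 0 0 0 -1;3 0 0 0 0 0 -1;3 0 0 0 0 0 -1;3 0 0 0 0 0 -1"

```text
t: 16.75
tcp_pos: [0.6213, -0.0226, 0.0244]
tool_rot: [0.701, 0.713, 0.0, 0.0]
force: [0.8, -3.1, 4.0]
finger_gap: 0.382
gripper_force: 63.4
```

Emit:
move_arm --commands "1 0 0 0 0 0 -1;2 0 0 0 0 0 -1;3 0 0 0 0 0 -1;3 0 0 0 0 0 -1;3 0 0 0 0 0 -1"

```text
t: 17.38
tcp_pos: [0.6213, -0.0206, 0.0244]
tool_rot: [0.701, 0.713, -0.0, 0.001]
force: [0.4, -6.6, 5.2]
finger_gap: 0.386
gripper_force: 63.5
```

Emit:
move_arm --commands "1 0 0 0 0 0 -1;2 0 0 0 0 0 -1;2 0 0 0 0 0 -1;2 0 0 0 0 0 -1;2 0 0 0 0 0 -1"

```text
t: 18.0
tcp_pos: [0.6214, -0.0205, 0.0244]
tool_rot: [0.701, 0.713, -0.001, 0.002]
force: [-0.7, -11.6, 4.2]
finger_gap: 0.379
gripper_force: 63.4
```

Butted at TCP y = -20.5 with 11.6 N, which puts the stop at rack y ≈ 50. Release, lift and go for the next one.

Emit:
move_arm --commands "-1 0 0 0 0 0 0.15;-1 0 0 0 0 0 0.15;-1 0 0 0 0 0 0.15;-1 0 -40 0 0 0 0.15;-1 0 -90 0 0 0 0.15"

```text
t: 18.62
tcp_pos: [0.6196, -0.0176, 0.1135]
tool_rot: [0.701, 0.713, -0.001, -0.002]
force: [1.0, -0.9, -0.4]
finger_gap: 0.577
gripper_force: 0.0
```

Emit:
move_arm --commands "60 0 -10 0 0 0 0.3;120 -10 -10 0 0 0 0.3;180 -30 -10 0 0 0 0.3;180 -30 -10 0 0 0 0.3;180 -30 -10 0 0 0 0.3"

```text
t: 19.25
tcp_pos: [0.5879, 0.1615, 0.1241]
tool_rot: [0.701, 0.714, -0.0, 0.0]
force: [-1.0, 0.3, 0.9]
finger_gap: 0.65
gripper_force: 0.0
```

```bash
python3 -c "
from h import *
s=shot('top','a1.png',(165,150,425,280),3)
for b in blobs(s,80,112,.034,(170,165,262,280)): print(*[np.round(x,1) for x in b])
for b in blobs(s,80,112,.042,(290,170,340,210),30): print(*[np.round(x,1) for x in b])
go((570.5,273,70,93.5))"
```

```text
[311.1 190.8] [619.1 -44.7] [619.3 -43.7] 79.2 [42.3 16.7]
[318.3 175.2] [670.8 -64.8] [670.  -69.1] -89.2 [31.6 29.8]
t 19.3 tcp [588.3 160.6 124.1] F [-0.5 -0.4 -0.3]
[112.7 -16.   54.1] [ 0.   0.  -2.6] rows 2.0
```

View pics/a1.png

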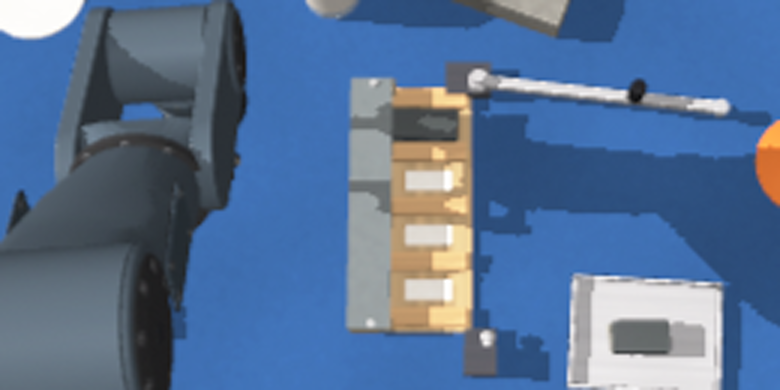

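The sample is in the slot under the hood, tail near (458,124). The arm hides the bench samples, so I'll check the next one from the side camera.

```bash
python3 -c "
from h import *
s=snapshot('side')
for n,p in [('s1',(399.5,317,34)),('s2',(488,319.6,34)),('s3',(570.5,277.8,34))]:
    u=proj(s,np.array(p)/1000); print(n,u.round(1),s['image'][int(u[1]),int(u[0])])
for b in blobs(s,75,125,.034,(215,135,330,185),30): print(*[np.round(x,1) for x in b])
"
```

```text
s1 [241.  158.8] [87 92 89]
s2 [265.1 154.9] [ 96 100  95]
s3 [289.3 157.1] [91 95 96]
[240.4 159.2] [396.7 315.7] [396.9 316.5] -82.2 [98.7 32.2]
[288.9 157.5] [568.  276.6] [568.2 276.1] -85.9 [97.6 32.5]
[264.4 155.4] [485.  318.3] [485.1 318.5] -81.8 [98.6 32.2]
[218.2 139.3] [328.  501.8] [328.  501.1] 86.6 [88.3 18.3]
```

Emit:
move_arm --commands "56 -8 20 0 0 -3 0.3;112 -16 50 0 0 -3 0.3;112 -16 60 0 0 -3 0.3;112 -16 85 0 0 -3 0.3;112 -16 85 0 0 -3 0.3"

```text
t: 19.98
tcp_pos: [0.5696, 0.2704, 0.0374]
tool_rot: [0.683, 0.73, -0.002, -0.001]
force: [0.2, 0.8, -0.1]
finger_gap: 0.652
gripper_force: 0.0
```

```bash
python3 -c "
from h import *
go((570,272,16,94))"
```

```text
t 19.98 tcp [569.6 270.4  37.4] F [ 0.2  0.8 -0.1]
[ 1.6  0.5 21.4] [-0.2  0.1 -0.2] rows 0.3
```

Emit:
move_arm --commands "2 0 10 0 0 0 0.3;2 0 21 0 0 0 0.3;2 0 21 0 0 0 0.3;2 0 21 0 0 0 -1;2 0 21 0 0 0 -1"

```text
t: 20.6
tcp_pos: [0.5706, 0.2747, 0.0189]
tool_rot: [0.682, 0.731, 0.0, 0.0]
force: [-1.0, -0.0, 2.7]
finger_gap: 0.378
gripper_force: 62.5
```

Emit:
move_arm --commands "0 0 0 0 0 0 -1;0 0 0 0 0 0 -1;0 0 0 0 0 0 -1;0 0 0 0 0 0 -1;0 0 0 0 0 0 -1"

```text
t: 21.22
tcp_pos: [0.5705, 0.2747, 0.0188]
tool_rot: [0.682, 0.731, 0.0, 0.0]
force: [-1.1, -0.6, 4.5]
finger_gap: 0.386
gripper_force: 62.8
```

```bash
python3 -c "
from h import *
p=rk(30,-39)
go((*p,120,90.9))"
```

```text
t 21.23 tcp [570.5 274.7  18.8] F [-1.1 -0.6  4.5]
[-328.4  -31.5 -101.3] [ 0.1 -0.   3. ] rows 5.5
```

Emit:
move_arm --commands "0 0 -50 0 0 0 -1;-30 -3 -100 0 0 1 -1;-90 -9 -100 0 0 3 -1;-150 -15 -100 0 0 3 -1;-210 -20 -100 0 0 3 -1"

```text
t: 21.85
tcp_pos: [0.5636, 0.0623, 0.1175]
tool_rot: [0.701, 0.713, -0.0, -0.001]
force: [0.9, -0.1, -2.4]
finger_gap: 0.379
gripper_force: 61.9
```

```bash
python3 -c "
from h import *
p=rk(30,-40)
go((*p,119,90.9),(*p,30,90.9))"
```

```text
t 21.85 tcp [563.6  62.3 117.5] F [ 0.9 -0.1 -2.4]
[-118.3   -4.    -1.5] [-0.1 -0.   0.1] rows 1.9
[ 0.  0. 89.] [0. 0. 0.] rows 1.4
```

Emit:
move_arm --commands "-60 -2 0 0 0 0 -1;-118 -4 0 0 0 0 -1;-118 -4 0 0 0 0 -1;-118 -4 25 0 0 0 -1;-118 -4 45 0 0 0 -1"

```text
t: 22.48
tcp_pos: [0.5616, -0.0534, 0.0719]
tool_rot: [0.701, 0.713, -0.0, -0.001]
force: [-0.5, 0.4, -2.0]
finger_gap: 0.381
gripper_force: 61.9
```

Emit:
move_arm --commands "0 0 0 0 0 0 -1;0 0 0 0 0 0 -1;0 0 0 0 0 0 -1;0 0 0 0 0 0 -1;0 0 0 0 0 0 -1"

```text
t: 23.1
tcp_pos: [0.5628, -0.0544, 0.0737]
tool_rot: [0.701, 0.713, 0.0, 0.0]
force: [-0.5, 0.0, -2.3]
finger_gap: 0.379
gripper_force: 61.8
```

```bash
python3 -c "
from h import *
p=rk(30,-40)
go((*p,27,90.9))"
```

```text
t 23.1 tcp [562.8 -54.4  73.7] F [-0.5  0.  -2.3]
[-1.7 -1.2 46.7] [0. 0. 0.] rows 0.7
```

Emit:
move_arm --commands "-2 -1 15 0 0 0 -1;-2 -1 30 0 0 0 -1;-2 -1 40 0 0 0 -1;-2 -1 46 0 0 0 -1;-2 -1 46 0 0 0 -1"

```text
t: 23.72
tcp_pos: [0.5617, -0.0564, 0.027]
tool_rot: [0.701, 0.713, -0.0, 0.0]
force: [0.5, -0.0, -2.1]
finger_gap: 0.379
gripper_force: 61.9
```

Emit:
move_arm --commands "4 0 0 0 0 0 -1;10 0 0 0 0 0 -1;17 0 0 0 0 0 -1;24 0 0 0 0 0 -1;30 0 0 0 0 0 -1"

```text
t: 24.35
tcp_pos: [0.561, -0.0257, 0.0272]
tool_rot: [0.701, 0.713, -0.0, -0.0]
force: [-1.2, 0.6, -2.7]
finger_gap: 0.375
gripper_force: 61.9
```

Emit:
move_arm --commands "1 0 0 0 0 0 -1;2 0 0 0 0 0 -1;3 0 0 0 0 0 -1;4 0 0 0 0 0 -1;4 0 0 0 0 0 -1"

```text
t: 24.98
tcp_pos: [0.561, -0.0224, 0.0272]
tool_rot: [0.701, 0.713, -0.0, 0.0]
force: [0.9, 0.2, -2.1]
finger_gap: 0.383
gripper_force: 61.9
```

Emit:
move_arm --commands "1 0 1 0 0 0 -1;2 0 1 0 0 0 -1;3 0 1 0 0 0 -1;4 0 1 0 0 0 -1;4 0 1 0 0 0 -1"

```text
t: 25.6
tcp_pos: [0.5618, -0.0195, 0.0268]
tool_rot: [0.701, 0.713, 0.0, 0.001]
force: [-0.3, -6.7, 4.8]
finger_gap: 0.382
gripper_force: 62.8
```

Emit:
move_arm --commands "1 0 0 0 0 0 -1;2 0 0 0 0 0 -1;2 0 0 0 0 0 -1;2 0 0 0 0 0 -1;2 0 0 0 0 0 -1"

```text
t: 26.22
tcp_pos: [0.5619, -0.0194, 0.0268]
tool_rot: [0.701, 0.713, -0.001, 0.002]
force: [-2.2, -13.7, 4.1]
finger_gap: 0.379
gripper_force: 62.8
```

Butted at y = -19.4, as predicted, with 13.7 N. Next sample.

Emit:
move_arm --commands "-1 0 0 0 0 0 0.12;-1 0 0 0 0 0 0.12;-1 0 0 0 0 0 0.12;-1 0 -40 0 0 0 0.12;-1 0 -90 0 0 0 0.12"

```text
t: 26.85
tcp_pos: [0.5598, -0.0166, 0.1158]
tool_rot: [0.701, 0.713, -0.001, -0.002]
force: [0.2, 0.3, -0.1]
finger_gap: 0.563
gripper_force: 0.0
```

Emit:
move_arm --commands "60 0 0 0 0 0 0.3;115 -18 0 0 0 0 0.3;170 -40 0 0 0 0 0.3;225 -60 0 0 0 -3 0.3;225 -60 0 0 0 -7 0.3"

```text
t: 27.48
tcp_pos: [0.4941, 0.2108, 0.116]
tool_rot: [0.653, 0.757, -0.001, -0.001]
force: [-0.4, -0.6, 0.0]
finger_gap: 0.651
gripper_force: 0.0
```

```bash
python3 -c "
from h import *
s=snapshot('side')
for b in blobs(s,75,125,.034,(215,135,330,185),30): print(*[np.round(x,1) for x in b])
go((487.5,314,40,98))"
```

```text
[240.3 159.2] [396.7 315.7] [396.9 316.5] -82.2 [98.7 32.2]
[264.5 155.4] [485.  318.6] [484.8 320.4] -81.7 [102.5  32.3]
[218.2 139.4] [328.1 501.7] [328.  501.1] 87.1 [88.3 18.3]
t 27.52 tcp [495.4 209.3 116.1] F [-0.5 -0.1  0. ]
[104.6   7.7  76.1] [-0.1 -0.   0.4] rows 2.1
```

Emit:
move_arm --commands "50 4 20 0 0 0 0.3;103 8 50 0 0 0 0.3;103 8 60 0 0 0 0.3;103 8 80 0 0 0 0.3;103 8 80 0 0 0 0.3"

```text
t: 28.15
tcp_pos: [0.4899, 0.3084, 0.035]
tool_rot: [0.657, 0.754, -0.002, -0.001]
force: [-0.3, -0.0, 0.2]
finger_gap: 0.647
gripper_force: 0.0
```

```bash
python3 -c "
from h import *
go((487.2,314,17,98))"
```

```text
t 28.15 tcp [489.9 308.4  35. ] F [-0.3 -0.   0.2]
[ 6.  -1.8 18. ] [-0.2  0.1 -0.1] rows 0.3
```

Emit:
move_arm --commands "4 -2 10 0 0 0 0.3;4 -2 17 0 0 0 0.3;4 -2 17 0 0 0 0.3;4 -2 17 0 0 0 -1;4 -2 17 0 0 0 -1"

```text
t: 28.78
tcp_pos: [0.4888, 0.3135, 0.0198]
tool_rot: [0.656, 0.754, 0.0, 0.0]
force: [0.3, -0.9, 1.4]
finger_gap: 0.381
gripper_force: 61.7
```

Emit:
move_arm --commands "0 0 0 0 0 0 -1;0 0 0 0 0 0 -1;0 0 0 0 0 0 -1;0 0 0 0 0 0 -1;0 0 0 0 0 0 -1"

```text
t: 29.4
tcp_pos: [0.4888, 0.3135, 0.0198]
tool_rot: [0.656, 0.754, 0.0, 0.0]
force: [-0.2, -1.2, 5.7]
finger_gap: 0.379
gripper_force: 61.9
```

```bash
python3 -c "
from h import *
p=rk(-30,-40)
go((*p,120,90.9))"
```

```text
t 29.4 tcp [488.8 313.5  19.8] F [-0.2 -1.2  5.7]
[-368.8  -38.5 -100.3] [ 0.1 -0.   7.1] rows 6.1
```

Emit:
move_arm --commands "0 0 -50 0 0 0 -1;-30 -3 -100 0 0 1 -1;-90 -9 -100 0 0 7 -1;-150 -15 -100 0 0 7 -1;-210 -21 -100 0 0 7 -1"

```text
t: 30.02
tcp_pos: [0.496, 0.101, 0.1187]
tool_rot: [0.701, 0.713, -0.0, -0.0]
force: [1.3, -0.2, -3.9]
finger_gap: 0.379
gripper_force: 61.2
```

```bash
python3 -c "
from h import *
p=rk(-30,-40)
go((*p,119,90.9),(*p,30,90.9))"
```

```text
t 30.02 tcp [496.  101.  118.7] F [ 1.3 -0.2 -3.9]
[-158.1    2.9   -0.3] [-0.  -0.   0.1] rows 2.5
[ 0.  0. 89.] [0. 0. 0.] rows 1.4
```

Emit:
move_arm --commands "-60 1 0 0 0 0 -1;-115 2 0 0 0 0 -1;-158 3 0 0 0 0 -1;-158 3 25 0 0 0 -1;-158 3 45 0 0 0 -1"

```text
t: 30.65
tcp_pos: [0.5015, -0.0561, 0.073]
tool_rot: [0.702, 0.712, -0.0, -0.001]
force: [0.1, -0.7, -2.2]
finger_gap: 0.38
gripper_force: 61.1
```

Emit:
move_arm --commands "0 0 0 0 0 0 -1;0 0 0 0 0 0 -1;0 0 0 0 0 0 -1;0 0 0 0 0 0 -1;0 0 0 0 0 0 -1"

```text
t: 31.28
tcp_pos: [0.5025, -0.0554, 0.0746]
tool_rot: [0.701, 0.713, 0.0, 0.0]
force: [-0.3, -0.9, -2.8]
finger_gap: 0.379
gripper_force: 61.0
```

```bash
python3 -c "
from h import *
p=rk(-30,-40)
go((*p,27.5,90.9))"
```

```text
t 31.27 tcp [502.5 -55.4  74.6] F [-0.3 -0.9 -2.8]
[-1.7 -0.9 47.1] [0.  0.  0.1] rows 0.8
```

Emit:
move_arm --commands "-2 -1 15 0 0 0 -1;-2 -1 30 0 0 0 -1;-2 -1 40 0 0 0 -1;-2 -1 47 0 0 0 -1;-2 -1 47 0 0 0 -1"

```text
t: 31.9
tcp_pos: [0.5006, -0.0573, 0.0278]
tool_rot: [0.701, 0.713, -0.0, -0.001]
force: [-2.6, -0.9, 7.0]
finger_gap: 0.377
gripper_force: 62.3
```

Emit:
move_arm --commands "4 0 0 0 0 0 -1;10 0 0 0 0 0 -1;17 0 0 0 0 0 -1;24 0 0 0 0 0 -1;28 0 0 0 0 0 -1"

```text
t: 32.52
tcp_pos: [0.5024, -0.0298, 0.0278]
tool_rot: [0.701, 0.713, 0.001, 0.002]
force: [0.3, -4.1, 6.2]
finger_gap: 0.383
gripper_force: 62.1
```

Emit:
move_arm --commands "1 0 1 0 0 0 -1;2 0 1 0 0 0 -1;3 0 1 0 0 0 -1;4 0 1 0 0 0 -1;4 0 1 0 0 0 -1"

```text
t: 33.15
tcp_pos: [0.5029, -0.0269, 0.0277]
tool_rot: [0.701, 0.713, 0.001, 0.003]
force: [-0.2, -6.7, 13.5]
finger_gap: 0.38
gripper_force: 63.0
```

Emit:
move_arm --commands "0 0 -1 0 0 0 -1;1 0 -1 0 0 0 -1;2 0 -1 0 0 0 -1;3 0 -1 0 0 0 -1;3 0 -1 0 0 0 -1"

```text
t: 33.78
tcp_pos: [0.5021, -0.0235, 0.0278]
tool_rot: [0.701, 0.713, 0.0, 0.002]
force: [0.2, -6.1, 7.2]
finger_gap: 0.381
gripper_force: 62.3
```

Emit:
move_arm --commands "1 0 0 0 0 0 -1;2 0 0 0 0 0 -1;3 0 0 0 0 0 -1;3 0 0 0 0 0 -1;3 0 0 0 0 0 -1"

```text
t: 34.4
tcp_pos: [0.5022, -0.0233, 0.0278]
tool_rot: [0.7, 0.714, -0.001, 0.003]
force: [-3.9, -20.8, 6.9]
finger_gap: 0.378
gripper_force: 62.2
```

Butted at y = -23.3 with 21 N. Last sample.

Emit:
move_arm --commands "-1 0 0 0 0 0 0.12;-1 0 0 0 0 0 0.12;-1 0 0 0 0 0 0.12;-1 0 -40 0 0 0 0.12;-1 0 -90 0 0 0 0.12"

```text
t: 35.02
tcp_pos: [0.4995, -0.0195, 0.1169]
tool_rot: [0.701, 0.713, -0.001, -0.002]
force: [0.3, 0.1, 0.3]
finger_gap: 0.561
gripper_force: 0.0
```

Emit:
move_arm --commands "60 0 0 0 0 0 0.3;115 -30 0 0 0 0 0.3;170 -60 0 0 0 0 0.3;225 -85 0 0 0 -3 0.3;225 -85 0 0 0 -7 0.3"

```text
t: 35.65
tcp_pos: [0.408, 0.2069, 0.117]
tool_rot: [0.653, 0.758, -0.001, -0.001]
force: [0.4, -0.8, 0.1]
finger_gap: 0.649
gripper_force: 0.0
```

```bash
python3 -c "
from h import *
s=snapshot('side')
for b in blobs(s,75,125,.034,(215,135,330,185),30): print(*[np.round(x,1) for x in b])
go((398.8,311.5,37,98))"
```

```text
[239.9 158.7] [396.3 317. ] [396.  323.3] -82.2 [112.3  32.2]
[218.2 139.2] [327.9 501.8] [328.  501.1] 86.6 [88.3 18.3]
t 35.7 tcp [409.6 205.7 117. ] F [1.4 0.2 0.1]
[106.2   5.1  80. ] [-0.1 -0.   0.5] rows 2.1
```

Emit:
move_arm --commands "50 4 20 0 0 0 0.3;108 4 50 0 0 0 0.3;108 4 60 0 0 0 0.3;108 4 80 0 0 0 0.3;108 4 80 0 0 0 0.3"

```text
t: 36.33
tcp_pos: [0.4, 0.3094, 0.0361]
tool_rot: [0.657, 0.754, -0.002, -0.001]
force: [-0.5, 0.6, 0.5]
finger_gap: 0.649
gripper_force: 0.0
```

```bash
python3 -c "
from h import *
go((398.8,311.5,18,98))"
```

```text
t 36.33 tcp [400.  309.4  36.1] F [-0.5  0.6  0.5]
[ 2.3 -0.8 18.1] [-0.2  0.1 -0.1] rows 0.3
```

Emit:
move_arm --commands "1 -1 10 0 0 0 0.3;1 -1 18 0 0 0 0.3;1 -1 18 0 0 0 0.3;1 -1 18 0 0 0 -1;1 -1 18 0 0 0 -1"

```text
t: 36.95
tcp_pos: [0.4001, 0.3116, 0.0197]
tool_rot: [0.656, 0.754, 0.0, 0.0]
force: [-0.2, -0.4, 2.0]
finger_gap: 0.379
gripper_force: 61.0
```

Emit:
move_arm --commands "0 0 0 0 0 0 -1;0 0 0 0 0 0 -1;0 0 0 0 0 0 -1;0 0 0 0 0 0 -1;0 0 0 0 0 0 -1"

```text
t: 37.58
tcp_pos: [0.4001, 0.3116, 0.0197]
tool_rot: [0.656, 0.754, 0.0, 0.0]
force: [-0.5, -1.4, 4.7]
finger_gap: 0.378
gripper_force: 61.4
```

```bash
python3 -c "
from h import *
p=rk(-90,-40)
go((*p,120,90.9))"
```

```text
t 37.58 tcp [400.1 311.6  19.7] F [-0.5 -1.4  4.7]
[-371.8   -9.9 -100.3] [ 0. -0.  7.] rows 6.2
```

Emit:
move_arm --commands "0 0 -50 0 0 0 -1;-30 -1 -100 0 0 1 -1;-90 -3 -100 0 0 7 -1;-150 -5 -100 0 0 7 -1;-210 -6 -100 0 0 7 -1"

```text
t: 38.2
tcp_pos: [0.4226, 0.1012, 0.119]
tool_rot: [0.701, 0.713, 0.0, -0.0]
force: [1.1, 0.2, -3.5]
finger_gap: 0.381
gripper_force: 61.5
```

```bash
python3 -c "
from h import *
p=rk(-90,-40)
go((*p,119,90.9))"
```

```text
t 38.2 tcp [422.6 101.2 119. ] F [ 1.1  0.2 -3.5]
[-159.5   16.2    0. ] [-0.  -0.   0.1] rows 2.6
```

Emit:
move_arm --commands "-60 6 0 0 0 0 -1;-115 12 0 0 0 0 -1;-160 16 0 0 0 0 -1;-160 16 25 0 0 0 -1;-160 16 45 0 0 0 -1"

```text
t: 38.83
tcp_pos: [0.4412, -0.0578, 0.0732]
tool_rot: [0.702, 0.712, -0.0, -0.0]
force: [-0.5, 0.9, -4.1]
finger_gap: 0.379
gripper_force: 61.5
```

Emit:
move_arm --commands "0 0 0 0 0 0 -1;0 0 0 0 0 0 -1;0 0 0 0 0 0 -1;0 0 0 0 0 0 -1;0 0 0 0 0 0 -1"

```text
t: 39.45
tcp_pos: [0.4418, -0.057, 0.0746]
tool_rot: [0.701, 0.713, 0.0, 0.0]
force: [-0.3, -0.2, -4.3]
finger_gap: 0.379
gripper_force: 61.3
```

```bash
python3 -c "
from h import *
p=rk(-90,-40)
go((*p,28,90.9))"
```

```text
t 39.45 tcp [441.8 -57.   74.6] F [-0.3 -0.2 -4.3]
[-1.  -0.3 46.6] [0.  0.  0.1] rows 0.7
```

Emit:
move_arm --commands "-1 0 15 0 0 0 -1;-1 0 30 0 0 0 -1;-1 0 40 0 0 0 -1;-1 0 46 0 0 0 -1;-1 0 46 0 0 0 -1"

```text
t: 40.08
tcp_pos: [0.4416, -0.058, 0.0281]
tool_rot: [0.701, 0.713, -0.0, -0.0]
force: [-0.0, 0.1, -2.2]
finger_gap: 0.377
gripper_force: 61.5
```

Emit:
move_arm --commands "4 0 0 0 0 0 -1;10 0 0 0 0 0 -1;17 0 0 0 0 0 -1;24 0 0 0 0 0 -1;28 0 0 0 0 0 -1"

```text
t: 40.7
tcp_pos: [0.441, -0.0293, 0.0282]
tool_rot: [0.701, 0.713, -0.0, -0.0]
force: [-0.3, -0.8, -3.3]
finger_gap: 0.378
gripper_force: 61.5
```

Emit:
move_arm --commands "1 0 0 0 0 0 -1;2 0 0 0 0 0 -1;3 0 0 0 0 0 -1;4 0 0 0 0 0 -1;4 0 0 0 0 0 -1"

```text
t: 41.32
tcp_pos: [0.441, -0.026, 0.0282]
tool_rot: [0.701, 0.713, -0.0, -0.0]
force: [-0.4, -0.1, -2.8]
finger_gap: 0.383
gripper_force: 61.5
```

Emit:
move_arm --commands "1 0 1 0 0 0 -1;2 0 1 0 0 0 -1;3 0 1 0 0 0 -1;4 0 1 0 0 0 -1;4 0 1 0 0 0 -1"

```text
t: 41.95
tcp_pos: [0.4419, -0.0239, 0.0277]
tool_rot: [0.7, 0.714, -0.0, 0.002]
force: [-3.1, -11.4, 5.8]
finger_gap: 0.377
gripper_force: 62.5
```

Emit:
move_arm --commands "1 0 0 0 0 0 -1;2 0 0 0 0 0 -1;2 0 0 0 0 0 -1;2 0 0 0 0 0 -1;2 0 0 0 0 0 -1"

```text
t: 42.58
tcp_pos: [0.442, -0.0237, 0.0278]
tool_rot: [0.7, 0.714, -0.001, 0.002]
force: [-5.8, -24.2, 5.6]
finger_gap: 0.38
gripper_force: 62.5
```

Emit:
move_arm --commands "-1 0 0 0 0 0 0.12;-1 0 0 0 0 0 0.12;-1 0 0 0 0 0 0.12;-1 0 -40 0 0 0 0.12;-1 0 -90 0 0 0 0.12"

```text
t: 43.2
tcp_pos: [0.44, -0.0203, 0.1171]
tool_rot: [0.701, 0.713, -0.001, -0.002]
force: [0.0, 0.1, 0.2]
finger_gap: 0.561
gripper_force: 0.0
```

Emit:
move_arm --commands "60 0 -20 0 0 0 0.3;120 20 -20 0 0 0 0.3;180 50 -20 0 0 0 0.3;200 80 -20 0 0 0 0.3;200 80 -20 0 0 0 0.3"

```text
t: 43.82
tcp_pos: [0.5199, 0.183, 0.1372]
tool_rot: [0.7, 0.714, 0.002, 0.001]
force: [-0.7, -0.4, 1.0]
finger_gap: 0.647
gripper_force: 0.0
```

```bash
python3 -c "
from h import *
s=shot('top','b1.png',(265,150,425,280),4)
for b in blobs(s,80,112,.042,(290,170,322,270),20): print(*[np.round(x,1) for x in b])
"
```

```text
[307.8 248. ] [434.2 -35. ] [435.7 -37.8] 88.4 [59.  21.8]
[301.5 226. ] [503.3 -16.2] [502.6 -17.2] 2.7 [29.2 13.8]
[308.6 211.2] [552.5 -36.3] [553.9 -38.3] -89.2 [44.  12.5]
[307.6 204.5] [574.  -30.9] [573.5 -34.9] -89.2 [54.3  7.1]
[308.5 190.8] [619.1 -36.1] [619.3 -36. ] -89.2 [57.1 32.7]
[317.6 175.7] [670.5 -64.1] [669.9 -65.3] 0.8 [30.9 24. ]
```

View pics/b1.png

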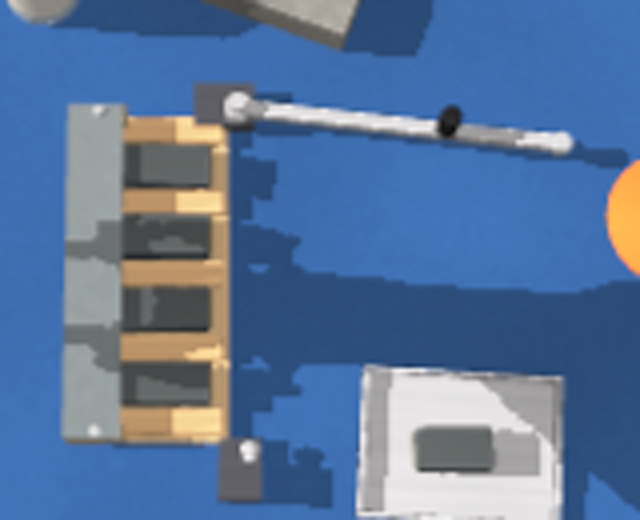

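All four tails line up at col 210, so every sample is home, and the stub is still in the tray. Now I'll go to the open knob at (449,120) and shut the keeper.

```bash
python3 -c "
from h import *
s=snapshot('top'); k=onz(s,265+449/4,150+119/4,.085)[:2]*1000
h=rk(135,-73); print(k,np.hypot(*(k-h)),np.degrees(np.arctan2(-(k-h)[1],-(k-h)[0])))
go((654,-257,137,90.9),(654,-257,62,90.9))
"
```

```text
[ 648.5182 -254.5315] 168.09457051117724 83.64306582101685
t 43.92 tcp [516.4 180.7 136.6] F [-0.2  0.1  0.4]
[-440.1  129.8   -0.6] [-0.1  0.   0.1] rows 7.3
[ 0.  0. 75.] [0. 0. 0.] rows 1.2
```

Emit:
move_arm --commands "-440 126 0 0 0 0 0.5;-440 126 0 0 0 0 0.5;-440 126 0 0 0 0 0.5;-440 126 0 0 0 0 0.5;-440 126 0 0 0 0 0.5"

```text
t: 44.55
tcp_pos: [0.6069, -0.1211, 0.1368]
tool_rot: [0.702, 0.712, -0.0, -0.001]
force: [0.7, -0.3, 0.2]
finger_gap: 0.752
gripper_force: 0.0
```

```bash
python3 -c "
from h import *
go((650,-256,137,90.9))
"
```

```text
t 44.55 tcp [ 606.9 -121.1  136.8] F [ 0.7 -0.3  0.2]
[-135.5   41.1   -0.4] [-0.1 -0.1 -0.1] rows 2.3
```

Emit:
move_arm --commands "-60 18 0 0 0 0 0.5;-115 35 0 0 0 0 0.5;-135 41 0 0 0 0 0.5;-135 41 25 0 0 0 0.5;-135 41 50 0 0 0 0.5"

```text
t: 45.18
tcp_pos: [0.65, -0.2528, 0.0864]
tool_rot: [0.702, 0.712, -0.0, -0.001]
force: [-0.4, 0.4, -0.7]
finger_gap: 0.75
gripper_force: 0.0
```

Emit:
move_arm --commands "0 0 12 0 0 0 0.5;0 0 22 0 0 0 0.5;0 0 22 0 0 0 0.5;0 0 22 0 0 0 -1;0 0 22 0 0 0 -1"

```text
t: 45.8
tcp_pos: [0.6524, -0.2532, 0.0662]
tool_rot: [0.701, 0.713, 0.0, 0.001]
force: [-0.3, 0.4, -0.2]
finger_gap: 0.336
gripper_force: 0.0
```

Emit:
move_arm --commands "0 0 0 0 0 0 -1;0 0 0 0 0 0 -1;0 0 0 0 0 0 -1;0 0 0 0 0 0 -1;0 0 0 0 0 0 -1" --grip_force 40

```text
t: 46.42
tcp_pos: [0.6523, -0.2532, 0.0661]
tool_rot: [0.701, 0.713, 0.0, 0.001]
force: [-1.5, 0.6, 5.7]
finger_gap: 0.192
gripper_force: 39.1
```

```bash
python3 -c "
from h import *
t=telemetry.sense(); print(t['tcp_pos'],t['force'],t['finger_gap']*85)
h=rk(135,-73); p=t['tcp_pos'][:2]*1000; d=p-h; r=np.hypot(*d); a0=np.degrees(np.arctan2(-d[1],-d[0])); print(a0,r)
f=R.from_quat(t['tool_rot']).inv()
for a in (80,75,69,63,57,51,45,39,33,27,21,15,11,8,6,4,2,.9,-1):
    q=h-170*np.array([np.cos(np.radians(a)),np.sin(np.radians(a))]); print(a,f.apply([*(q-p),0])[:2].round(0))
"
```

```text
[ 0.6523 -0.2532  0.0661] [-1.4642  0.596   5.6834] 16.345856201528626
84.88457902627982 166.4050264165358
80 [ -1. -15.]
75 [  2. -29.]
69 [  8. -46.]
63 [ 15. -62.]
57 [ 24. -77.]
51 [ 35. -92.]
45 [  47. -105.]
39 [  61. -116.]
33 [  75. -127.]
27 [  91. -135.]
21 [ 107. -142.]
15 [ 124. -147.]
11 [ 136. -150.]
8 [ 145. -151.]
6 [ 150. -152.]
4 [ 156. -152.]
2 [ 162. -152.]
0.9 [ 166. -152.]
-1 [ 171. -152.]
```

Emit:
move_arm --commands "2 -15 0 0 0 0 -1;5 -29 0 0 0 0 -1;11 -46 0 0 0 0 -1;18 -62 0 0 0 0 -1;27 -77 0 0 0 0 -1"

```text
t: 47.05
tcp_pos: [0.5754, -0.2306, 0.066]
tool_rot: [0.701, 0.713, -0.001, 0.004]
force: [0.7, -4.5, 3.0]
finger_gap: 0.195
gripper_force: 39.7
```

Emit:
move_arm --commands "11 -15 0 0 0 0 -1;23 -28 0 0 0 0 -1;37 -39 0 0 0 0 -1;51 -50 0 0 0 0 -1;67 -58 0 0 0 0 -1"

```text
t: 47.68
tcp_pos: [0.5161, -0.1621, 0.0659]
tool_rot: [0.702, 0.713, 0.0, 0.002]
force: [-0.4, -1.9, 5.5]
finger_gap: 0.194
gripper_force: 40.1
```

Emit:
move_arm --commands "16 -7 0 0 0 0 -1;33 -12 0 0 0 0 -1;45 -15 0 0 0 0 -1;45 -15 0 0 0 0 -1;45 -15 0 0 0 0 -1"

```text
t: 48.3
tcp_pos: [0.5009, -0.1162, 0.0658]
tool_rot: [0.701, 0.713, 0.001, 0.001]
force: [2.3, 1.9, 6.4]
finger_gap: 0.196
gripper_force: 40.3
```

```bash
python3 -c "
from h import *
t=telemetry.sense(); p=t['tcp_pos'][:2]*1000; h=rk(135,-73); d=p-h-[0,3.5]; print(d,np.hypot(*d),np.degrees(np.arctan2(-d[1],-d[0]))-.9)
go((*(rk(-35,-73)+[0,3.5]),66,90.9))
"
```

```text
[-166.2493  -32.187 ] 169.3364279370855 10.05729031965046
t 48.3 tcp [ 500.9 -116.2   65.8] F [2.3 1.9 6.4]
[29.6 -3.2 -0.2] [0.2 0.  0.1] rows 0.5
```

Emit:
move_arm --commands "5 -1 0 0 0 0 -1;10 -2 0 0 0 0 -1;14 -2 0 0 0 0 -1;18 -3 0 0 0 0 -1;22 -3 0 0 0 0 -1"

```text
t: 48.92
tcp_pos: [0.4984, -0.0971, 0.0658]
tool_rot: [0.7, 0.714, -0.0, 0.004]
force: [-0.7, -15.1, 2.9]
finger_gap: 0.191
gripper_force: 40.0
```

Emit:
move_arm --commands "2 0 0 0 0 0 -1;4 0 0 0 0 0 -1;6 0 0 0 0 0 -1;8 0 0 0 0 0 -1;8 0 0 0 0 0 -1"

```text
t: 49.55
tcp_pos: [0.4978, -0.0872, 0.0658]
tool_rot: [0.702, 0.713, 0.001, 0.002]
force: [2.7, -0.3, 6.9]
finger_gap: 0.193
gripper_force: 40.3
```

Emit:
move_arm --commands "1 0 0 0 0 0 -1;2 0 0 0 0 0 -1;3 0 0 0 0 0 -1;3 0 0 0 0 0 -1;3 0 0 0 0 0 -1"

```text
t: 50.18
tcp_pos: [0.4978, -0.0856, 0.0658]
tool_rot: [0.701, 0.713, 0.0, 0.002]
force: [0.9, -6.7, 6.7]
finger_gap: 0.198
gripper_force: 40.2
```

Emit:
move_arm --commands "1 0 0 0 0 0 -1;2 0 0 0 0 0 -1;3 0 0 0 0 0 -1;3 0 0 0 0 0 -1;3 0 0 0 0 0 -1"

```text
t: 50.8
tcp_pos: [0.4978, -0.085, 0.0658]
tool_rot: [0.699, 0.715, -0.001, 0.004]
force: [-1.7, -16.8, 4.8]
finger_gap: 0.194
gripper_force: 40.0
```

Emit:
move_arm --commands "0 0 0 0 0 0 0.3;0 0 0 0 0 0 0.3;0 0 0 0 0 0 0.3;0 0 -50 0 0 0 0.3;0 0 -100 0 0 0 0.3"

```text
t: 51.42
tcp_pos: [0.4951, -0.0797, 0.1653]
tool_rot: [0.701, 0.713, -0.001, -0.002]
force: [0.9, -0.2, 0.3]
finger_gap: 0.65
gripper_force: 0.0
```

Emit:
move_arm --commands "60 0 0 0 0 0 0.3;120 0 0 0 0 0 0.3;180 0 0 0 0 0 0.3;240 20 0 0 0 0 0.3;270 20 0 0 0 0 0.3"

```text
t: 52.05
tcp_pos: [0.512, 0.1932, 0.1651]
tool_rot: [0.7, 0.714, 0.001, 0.0]
force: [0.6, 0.1, -0.1]
finger_gap: 0.651
gripper_force: 0.0
```

```bash
python3 -c "
from h import *
s=shot('top','c1.png',(265,150,425,280),4)
s=shot('side','c2.png',(220,130,400,320),3)
"
```

```text
(no output)
```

View pics/c1.png

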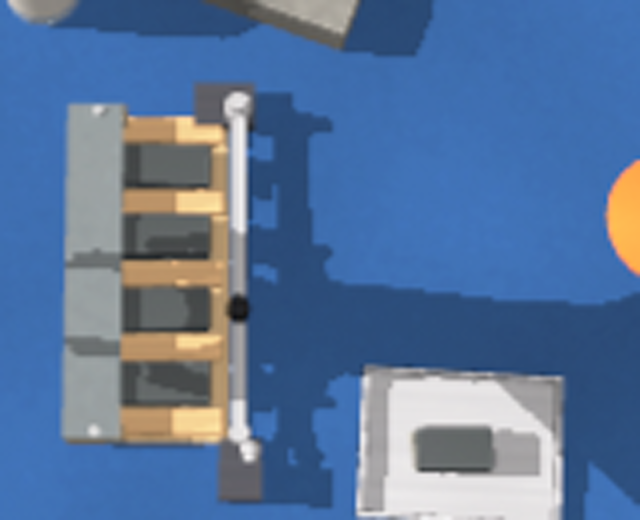

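View pics/c2.png

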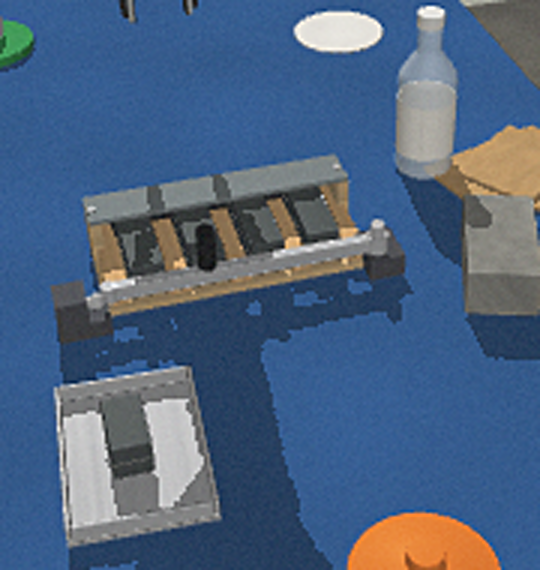

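The keeper lies straight along the rack at col 238, end at (238,435) in the detent post. Four tails still align at col 210, the stub is in the tray, and the bystanders haven't moved.

```bash
python3 -c "
from station import ticket
print(ticket.sign_off())"
```

```text
the job is handed in; nothing more can be done
None
```

The job is handed in at about 52 s: all four samples are butted against the stop in their own slots, the stub is in the scrap tray, the keeper is shut past its detent, and the bottle, pad and stone block were left alone.

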